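Check the tread hardness on the marked spot

TASK

A purple tyre lever has been left lying across the white spot on the sloping black tread sample: first lay it down gently, flat in the grey tray beside its mate, parallel to it and with its hook at the same end, and let go of it. Then lift the yellow hardness tester out of its wooden block and press its sprung steel tip lightly on the white spot, the tester square to the sloping tread face and the tip pushed about half way in. Finish while still holding the tester there: do not let go or put it down, and leave the other things where they are.

Things in the scene. Friction and masses are not known exactly. Their poses are not given: they have to be found in the camera images.
- tread: Black rubber tread sample, 140 x 110 mm, on a fixed wooden cradle sloping down towards the robot side. Origin: centre of the white painted spot (22 mm across) on the rubber face, 78 mm above the table. z = outward normal of the face, 0.35 rad (20 degrees) from vertical; x runs up the slope (140 mm side), y level. Low edge 54 mm, high edge 102 mm above the table.
- lever: Loose purple plastic tyre lever, 45 g, at the start lying across the spot on the tread face: a flat bar 18 mm wide (y), 10 mm thick, reaching along x from -65 to +67 mm, with a hook standing up to 25 mm at the +x end. Origin: middle of its underside; z points out of its upper side. Grip it across its width near the origin.
- lever_hook (a point): The hook of the loose lever, 62 mm along +x from its origin and 18 mm above the underside.
- mate: The second purple tyre lever, same shape, already lying loose in the tray, hook to the tray's +x end. Leave it there.
- mate_hook (a point): The hook of the mate, 62 mm along +x from its origin.
- tray: Fixed grey open tray, outside 200 x 140 x 14 mm, walls and floor 5 mm. Origin: centre of its underside; x along the 200 mm side, y across. The mate lies along x at about y = -40 mm; the free lane is on the +y side, its middle at about y = +22 mm.
- tester: Yellow hardness tester, 175 g, upright in its block. Origin: underside of the black collar (40 mm across, 8 mm thick), which rests on the block's top; z runs up the body. Above the collar a flat-sided body 30 mm (x) by 28 mm (y), z = 8 to 80 mm, to grip; below it a steel nozzle 20 mm across to z = -30 mm and the sprung tip to z = -44 mm when free, both hanging in the hole.
- plunger (a joint): How far the sprung tip is pushed into the tester, m: 0 free, 0.010 fully in. The spring pushes back 0.9 N at the start of the stroke, 3.2 N at half (0.005), 5.4 N fully in, then it is solid.
- tip (a point): The lowest point of the sprung tip (8 mm across, round end), on the tester's axis.
- stand: Fixed dark wooden block, 85 x 85 x 55 mm, with a 27 mm hole through the middle for the tester. Origin: centre of its underside.
- wrench: Steel valve wrench, 140 mm long, lying on the table. Leave it alone.
- pumphead: Chrome pump head, 50 mm long, on the table. Leave it alone.
- jar: Jar with red cap, 64 mm across, 85 mm high, on the table. Leave it alone.
- patchtin: Green patch tin, 90 x 60 x 24 mm, on the table. Leave it alone.

How it is judged:
On the way:
1. the lever lies flat in the tray beside its mate, hook at the same end, let go (z of lever in the frame of tray between 0.002 and 0.009 m and y of lever in the frame of tray between -0.02 and 0.065 m and x of lever_hook in the frame of tray between 0.02 and 0.1 m and angle between the x axis of lever and the x axis of mate, either way round below 0.22 rad and angle between lever's own z axis and vertical below 0.12 rad and contact force between each of the arm, the fingers and lever below 0.1 N and linear speed of lever below 0.02 m/s), for 0.3 s.
At the end, for the whole second after the job is handed in: Lever let go, flat in the tray beside its mate, parallel within 0.22 rad, hook at the same end. Gripped tester still, off its block: tip within 12 mm of the spot centre, axis within 0.14 rad of the face normal, tip pushed in 2 to 8 mm, 0.8 to 7 N, all through the last second (z of lever in the frame of tray between 0.002 and 0.009 m and y of lever in the frame of tray between -0.02 and 0.065 m and x of lever_hook in the frame of tray between 0.02 and 0.1 m and angle between the x axis of lever and the x axis of mate, either way round below 0.22 rad and angle between lever's own z axis and vertical below 0.12 rad and contact force between each of the arm, the fingers and lever below 0.1 N and distance between tip and tread below 0.012 m and angle between the z axis of tester and the z axis of tread, either way round below 0.14 rad and value of joint plunger between 0.002 and 0.008 m and contact force between tester and tread between 0.8 and 7 N and contact force between the fingers and tester above 1 N and contact force between tester and stand below 0.1 N and linear speed of tester below 0.02 m/s); the arm keeps its last pose, push and grip.
It fails at once if the tester is pressed hard on the tread (over 15 N) (contact force between tester and tread above 15 N).
It fails at once if the lever is dropped (falls free faster than 0.8 m/s) (linear speed of lever above 0.8 m/s and contact force between the fingers and lever below 0.05 N).
It fails at once if the mate is moved over 25 mm (distance of mate from where it was at the start of the episode above 0.025 m).
It fails at once if another thing on the table is moved over 30 mm (distance of any of wrench, pumphead, jar, patchtin from where it was at the start of the episode above 0.03 m).
It also fails if it takes over 58 s, if anything falls off the work surface, if the arm or the gripper's body presses on something with over 40 N, if the wrist force passes 120 N, or if a joint passes its speed limit or range.

ROBOT

A 6-joint arm with a two-finger parallel gripper is mounted at the origin on the work surface. World frame = base frame: x ahead of the robot, y to its left, z up, the work surface at z = 0. Lengths are in m, angles in rad, forces in N, time in s.
With the tool pointing down it reaches from about 0.35 to 0.775 m from the base axis. Payload 7.3 kg.
Tool frame: the origin (TCP) lies at the very end of the fingers, on their centre line; the grasp point (between the pads) lies 19 mm behind it; z points along the fingers, y is the line along which they close (so a half turn about z gives the same grasp; the last joint's range is limited). The gripper opens to 92 mm and grips with 3 to 60 N. Pads are 19 mm wide; open, the fingers measure 130 mm over their backs; the gripper's body (75 mm by 190 mm) begins 47 mm behind the grasp point.
Start: joints at [1.172, 0.342, 1.524, -0, 1.275, -0.146], TCP at [0.131, 0.508, 0.227] pointing down, gripper open.
Joint ranges: [-2.53, 2.53], [-0.77, 2.02], [0.04, 2.7], [-1, 4.14], [0.28, 2.66], [-3.11, 3.11]. Speed limits (rad/s): [2.57, 2.57, 3.14, 3.14, 3.14, 3.14].

INTERFACE

Orientations are given as a 3x3 rotation matrix whose columns are the frame's x, y, z axes.
In Python, from rig import bot, viewer, ticket, spotter gives the robot as it stands.
- The arm moves only by the tool move_arm, never from a script. Its argument "plan" is a list of rows, each a list of 4 numbers: the shift along the tool's x, y, z each as a share of 0.4 m, from -1 to 1, then the turn about the tool's z as a share of pi/2 rad, from -1 to 1. A call has 1 to 12 rows; each row is the pose to reach, as a shift and turn from the pose commanded when the call began, along the tool's axes at that moment; what a row does not reach only later rows make up. A row lasts 1/8 s, in which the tool goes at most 62.5 mm and 10.7 degrees, less where a joint would pass 70% of its speed; a pose out of reach is approached as far as the arm can. A call with a number of a shift or a turn outside -1 to 1 is refused whole. A call with a gripper value outside its range is refused whole. "grip" is the closure, from -1 (fully open) to 1 (shut), set as the call begins (left out, the last holds). The fingers move at their own pace and stop on an object; "squeeze" is the grip in N (left out, the last holds). Time passes only in rows, so rows that repeat a pose let the fingers close. It gives the time, the measured TCP pose, the force, the opening and the grip force at its end, in the units of the state.
- bot.get_obs(): the state, without advancing time (a new reading comes with each control period).
- viewer.get_image(name): name is "scene" or "top" or "wrist"; returns (picture, depth): 480x640x3 uint8, red, green, blue; 480x640 float32, m along the optical axis (not along the pixel's ray), 0 where there is no reading.
- viewer.camera_info(name): a dict with "fx", "fy", "cx", "cy" (pixels), "extrinsics" (4x4, takes a point from world to camera coordinates). Camera axes: x right, y down, z forward; pixel columns grow to the right and rows downward; lengths in m; the calibration is good to about 2 mm. A picture is of the moment at which its call begins: read the wrist's pose just before it. camera_info takes no time and is no camera call; for the wrist camera it gives the pose at the moment of the call.
- ticket.sign_off(): hands the job in; it is judged then, once.
Trained networks look in the newest picture that a camera, given by its name, has taken for a name from the list of things; names that differ only in an ending like _2 or _b are one class to them, and where a whole thing is asked for, a point or a joint stands for the part that bears it (a point fixed in the world has none). Each returns a list of dicts, best first, with "p" (0 to 1); they miss things now and then, are a little off and sometimes report something else, mostly with a low value. They report only what shows in the picture. A call takes as long as a camera call.
- spotter.find_in(camera, label): "position" ([x, y, z] in m, in the coordinates of the camera as it stood for that picture, good to about 4 mm: the middle of the surface that is visible of it).
- spotter.masks_of(camera, label): "region" (480x640 bool, what is visible of it).
- spotter.tip_of(camera, label): "position" ([x, y, z] in m, in the coordinates of the camera as it stood for that picture, good to about 4 mm: a listed point, or the origin of a listed thing).
The state is a dict: "clock": time; "q": joint angles; "qd": joint speeds; "effort": joint torques, N m; "tool_pos": TCP position; "tcp_rot": TCP orientation; "ft_force": force on the tool from outside, world axes, zero at the start; "torque": the same for the moment, N m; "opening": finger opening in m; "grasp_force": force on a finger pad.
Only numpy, scipy, OpenCV 4.12 (cv2) and the standard library are available. Lean on these libraries where they do the work, as an engineer would, in place of code of your own. Each camera call takes 0.05 s, during which the arm holds its last target. There are 200 camera calls.

## Working session

There is one attempt and no reset: what is moved stays moved. The work goes in short steps, Python scripts to look and compute and a tool call to move; the robot and the scene stay as the last step left them, time stands still between calls to the robot, and variables do not carry over. Pictures are saved under pics/ and viewed, at most 10 in all, crops included, and the job is handed in when it is done.

Besides the shell and the picture viewer there is one more tool, called after "Emit:" as a command line: name --pt "numbers of a row" for each row, then --argument value for the rest. move_arm: Moves the arm, as the interface text tells. Shift numbers are shares of 0.4 m and turn numbers shares of pi/2 rad, none past 1 either way. Its arguments: {"type":"object","properties":{"plan":{"type":"array","items":{"type":"array","items":{"type":"number","minimum":-1,"maximum":1}}},"grip":{"type":"number"},"squeeze":{"type":"number"}},"required":["plan"]}

```bash
mkdir -p pics
cat > h.py <<'E'
import numpy as np, cv2
from rig import bot, viewer, ticket, spotter
def w(cam,p):
    T=np.array(viewer.camera_info(cam)["extrinsics"]); return np.linalg.inv(T)@np.r_[p,1]
def cloud(cam,d):
    i=viewer.camera_info(cam); v,u=np.mgrid[:480,:640]
    P=np.stack([(u-i["cx"])/i["fx"]*d,(v-i["cy"])/i["fy"]*d,d,np.ones_like(d)],-1)
    return (P@np.linalg.inv(np.array(i["extrinsics"])).T)[...,:3]
def save(n,im): cv2.imwrite(f"pics/{n}.png",im[...,::-1])
E
python3 - <<'E'
from h import *
for c in ["scene","top"]:
    im,d=viewer.get_image(c); save(c+"0",im); np.savez(f"{c}0.npz",im=im,d=d)
    for l in ["tread","lever","lever_hook","mate_hook","mate","tray","tester","stand","tip","jar","wrench","pumphead","patchtin"]:
        for f in (spotter.tip_of,):
            print(c,l,[(np.round(w(c,r["position"])[:3],3).tolist(),round(r["p"],2)) for r in f(c,l)][:3])
E
```

```text
scene tread [([0.429, -0.258, 0.081], 0.81)]
scene lever [([0.437, -0.261, 0.083], 0.55)]
scene lever_hook [([0.486, -0.235, 0.113], 0.49), ([0.756, 0.232, -0.002], 0.21)]
scene mate_hook [([0.682, -0.037, 0.023], 0.58)]
scene mate [([0.621, -0.055, 0.004], 0.61), ([0.684, -0.037, 0.025], 0.55)]
scene tray [([0.607, -0.016, 0.002], 0.57)]
scene tester [([0.43, 0.255, 0.051], 0.84)]
scene stand [([0.435, 0.257, -0.0], 0.79)]
scene tip []
scene jar [([0.565, 0.54, 0.0], 0.9), ([0.439, -0.259, 0.081], 0.7)]
scene wrench [([0.767, -0.188, -0.0], 0.55), ([0.431, -0.257, 0.08], 0.5)]
scene pumphead []
scene patchtin []
top tread [([0.428, -0.251, 0.081], 0.67)]
top lever [([0.439, -0.258, 0.08], 0.89)]
top lever_hook [([0.487, -0.228, 0.112], 0.85)]
top mate_hook [([0.682, -0.038, 0.019], 0.61)]
top mate [([0.57, -0.598, -0.001], 0.73), ([0.629, -0.053, 0.005], 0.65)]
top tray [([0.609, -0.01, -0.001], 0.91)]
top tester [([0.434, 0.254, 0.053], 0.72), ([0.567, 0.541, 0.001], 0.36)]
top stand [([0.435, 0.254, -0.003], 0.71), ([0.609, -0.011, -0.001], 0.58), ([0.626, -0.053, 0.004], 0.32)]
top tip []
top jar [([0.565, 0.54, -0.001], 0.81)]
top wrench [([0.773, -0.187, 0.002], 0.61)]
top pumphead [([0.763, 0.236, -0.004], 0.64)]
top patchtin [([0.567, -0.596, -0.002], 0.6)]
```

View pics/top0.png

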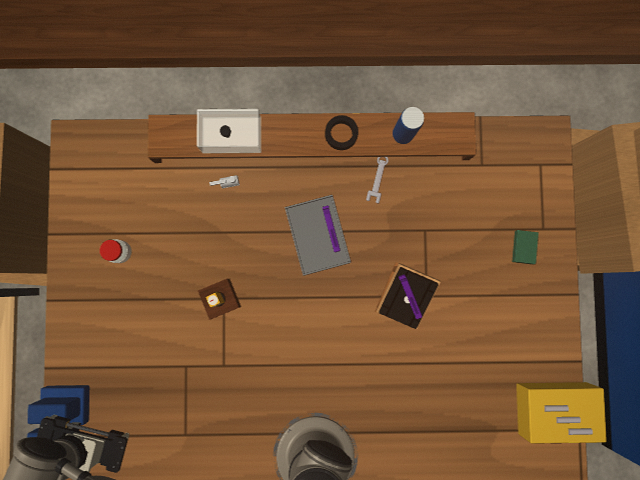

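View pics/scene0.png

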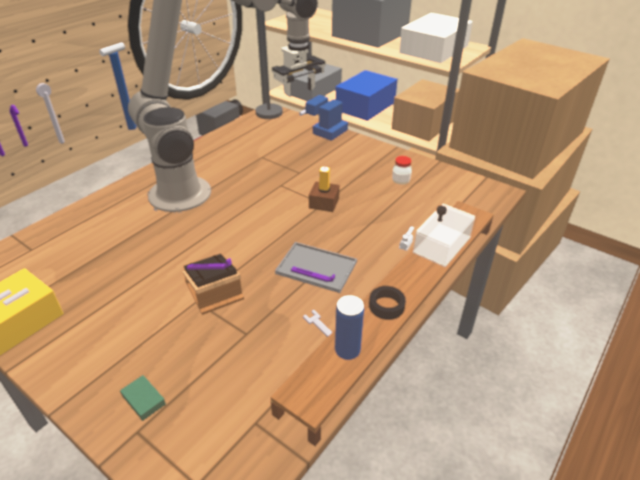

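Run:
```python
from h import *
c="top"; im,d=viewer.get_image(c); P=cloud(c,d)
hsv=cv2.cvtColor(im,cv2.COLOR_RGB2HSV)
print(viewer.camera_info(c)["fx"],np.linalg.inv(np.array(viewer.camera_info(c)["extrinsics"]))[:3,3])
def line(Q):
    m=Q.mean(0);u,s,v=np.linalg.svd(Q-m);return m.round(4),v[0].round(3),(s/np.sqrt(len(Q))).round(4),len(Q)
pur=(hsv[...,0]>130)&(hsv[...,0]<160)&(hsv[...,1]>90)
n,lab=cv2.connectedComponents(pur.astype(np.uint8))
for k in range(1,n):
    Q=P[lab==k]
    if len(Q)>25:
        m,v,s,_=line(Q); print("purple",m,v,s,len(Q),np.degrees(np.arctan2(v[1],v[0])), (Q@v).min()-m@v,(Q@v).max()-m@v)
# tread plane
Q=P.reshape(-1,3); I=im.reshape(-1,3); sel=(abs(Q[:,0]-.43)<.09)&(abs(Q[:,1]+.255)<.09)&(Q[:,2]>.03)
dark=sel&(I.max(1)<70)
q=Q[dark]; m=q.mean(0); nrm=np.linalg.svd(q-m)[2][2]; nrm*=np.sign(nrm[2]); r=(q-m)@nrm; q=q[abs(r)<.004]; m=q.mean(0); nrm=np.linalg.svd(q-m)[2][2]; nrm*=np.sign(nrm[2])
print("tread",m,nrm,np.degrees(np.arccos(nrm[2])),np.degrees(np.arctan2(-nrm[1],-nrm[0])),len(q))
print(" rect",cv2.minAreaRect((q[:,:2]*1000).astype(np.float32)))
wh=sel&(I.min(1)>170)&(hsv.reshape(-1,3)[:,1]<40); print("white",Q[wh].mean(0),wh.sum())
for l in ["tray","stand","tester"]:
    for R in spotter.masks_of(c,l)[:1]:
        M=R["region"];q=P[M]; z=np.median(q[:,2])
        print(l,z,cv2.minAreaRect((q[:,:2]*1000).astype(np.float32)),q[:,2].max())
        if l=="tester":
            t=q[q[:,2]>.11]; print("testertop",cv2.minAreaRect((t[:,:2]*1000).astype(np.float32)),t.mean(0),len(t))
x0,y0=cv2.resize(im[265:330,195:240],None,fx=8,fy=8),cv2.resize(im[255:335,365:450],None,fx=7,fy=7)
h=max(x0.shape[0],y0.shape[0]);f=lambda a:np.pad(a,((0,h-a.shape[0]),(0,0),(0,0)))
a=np.hstack([f(x0),f(y0)]); s=min(1,800/a.shape[1]); save("crop1",cv2.resize(a,None,fx=s,fy=s))
print(bot.get_obs()["tcp_rot"],bot.get_obs()["tool_pos"],bot.get_obs()["clock"])
print(np.linalg.inv(np.array(viewer.camera_info("wrist")["extrinsics"])).round(3))
```

```text
551.6294879055467 [0.47662652 0.00527439 1.55698719]
purple [ 0.6238 -0.0503  0.031 ] [-0.099  0.035  0.994] [0.158  0.0377 0.0049] 286 160.52969799053307 -0.03305348036679461 1.53334654636679
purple [ 0.4367 -0.2544  0.0995] [-0.065 -0.189 -0.98 ] [0.1153 0.035  0.0055] 338 -108.97887975571344 -1.480011131170851 0.04305437250834988
tread [ 0.42987406 -0.25191812  0.07754881] [-0.30927439  0.14893134  0.93923842] 20.075950356596618 -25.713179721802817 1349
 rect ((430.13104248046875, -252.26463317871094), (108.16045379638672, 132.48660278320312), 65.74212646484375)
white [ 0.42589165 -0.24808861  0.07643639] 10
tray 0.005119084609809699 ((600.5179443359375, -17.976646423339844), (228.1563262939453, 143.5572052001953), 14.548589706420898) 1.5569871919239804
stand 0.053986108784941145 ((470.5551452636719, 159.87550354003906), (90.60858154296875, 295.8775939941406), 19.27543067932129) 1.5569871919239804
[[-9.68210654e-01  2.50136216e-01  5.17675177e-05]
 [ 2.50136220e-01  9.68210646e-01  1.23894042e-04]
 [-1.91314749e-05  1.32904463e-04 -9.99999991e-01]] [0.1313043  0.50835087 0.2267422 ] 1.6
[[ 0.249  0.923  0.294  0.051]
 [ 0.969 -0.237 -0.076  0.53 ]
 [ 0.     0.304 -0.953  0.384]
 [ 0.     0.     0.     1.   ]]
```

View pics/crop1.png

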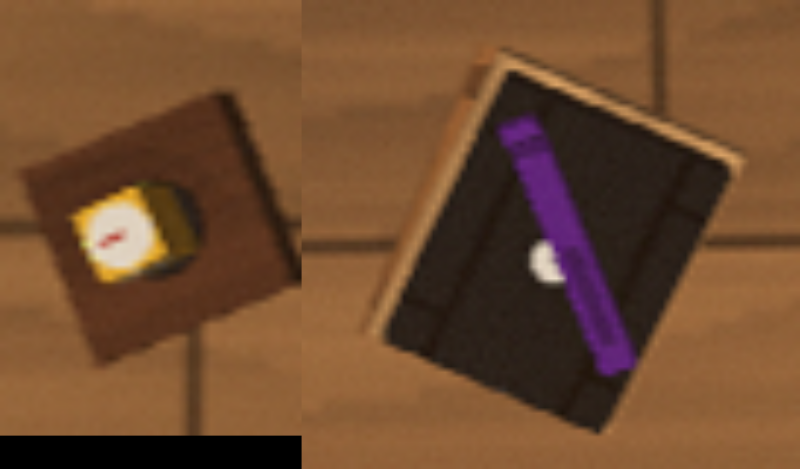

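Run:
```python
from h import *
def mar(q): return cv2.minAreaRect((q[:,:2]*1000).astype(np.float32))
for c in ["top","scene"]:
    z=np.load(c+"0.npz"); im,d=z["im"],z["d"]; P=cloud(c,d)
    hsv=cv2.cvtColor(im,cv2.COLOR_RGB2HSV)
    pur=(hsv[...,0]>130)&(hsv[...,0]<160)&(hsv[...,1]>90)&(d>0)
    for nm,lo,hi in (("mate",(.52,-.13),(.72,.03)),("lever",(.36,-.34),(.52,-.18))):
        Q=P[pur]; Q=Q[(Q[:,:2]>lo).all(1)&(Q[:,:2]<hi).all(1)]; m=Q.mean(0); v=np.linalg.svd(Q-m)[2][0]; v*=np.sign(v[0]); t=(Q-m)@v
        print(c,nm,m.round(4),v.round(3),"az",np.degrees(np.arctan2(v[1],v[0])).round(1),t.min().round(4),t.max().round(4),(m+v*(t.min()+65e-3)).round(4),len(Q))
    ok=d>0
    g=ok&(abs(im.astype(int)-im.mean(-1,keepdims=True)).max(-1)<12)
    Q=P[g]; Q=Q[(abs(Q[:,0]-.609)<.14)&(abs(Q[:,1]+.01)<.11)&(Q[:,2]<.03)&(Q[:,2]>.002)]; print("tray",mar(Q),len(Q))
    Q=P[ok]; Q=Q[(abs(Q[:,0]-.433)<.08)&(abs(Q[:,1]-.256)<.08)]; 
    B=Q[(Q[:,2]>.045)&(Q[:,2]<.058)];T=Q[Q[:,2]>.125]; print("stand",mar(B)); print("testertop",mar(T),T.mean(0).round(4),T[:,2].max())
    Bd=Q[(Q[:,2]>.07)&(Q[:,2]<.125)];print("body",mar(np.r_[Bd,T]))
```

```text
top mate [ 0.6251 -0.051   0.0147] [0.968 0.248 0.039] az 14.4 -0.0653 0.0651 [ 0.6248 -0.0511  0.0147] 285
top lever [ 0.4363 -0.2559  0.0911] [0.872 0.388 0.297] az 24.0 -0.0692 0.0664 [ 0.4327 -0.2575  0.0899] 338
tray ((609.7153930664062, -13.732147216796875), (199.20945739746094, 137.31393432617188), 14.557209968566895) 2448
stand ((434.2322692871094, 257.4754943847656), (85.36058807373047, 86.38446044921875), 21.59229850769043)
testertop ((433.8564147949219, 257.08209228515625), (30.127744674682617, 28.723934173583984), 24.15361976623535) [0.4342 0.2566 0.1348] 0.14450839104479174
body ((433.8325500488281, 256.931640625), (30.33302116394043, 28.999332427978516), 24.261110305786133)
scene mate [ 0.6283 -0.0556  0.0155] [0.969 0.239 0.058] az 13.8 -0.0655 0.0621 [ 0.6277 -0.0557  0.0154] 198
scene lever [ 0.4403 -0.2592  0.0922] [0.877 0.385 0.289] az 23.7 -0.0695 0.0618 [ 0.4364 -0.2609  0.0909] 239
tray ((609.2554931640625, -15.8472900390625), (198.12013244628906, 146.25303649902344), 14.558770179748535) 1804
stand ((432.2208251953125, 253.7819366455078), (88.48871612548828, 98.49999237060547), 22.535263061523438)
testertop ((432.9395751953125, 253.95201110839844), (30.669477462768555, 34.28358459472656), 25.813282012939453) [0.435  0.2512 0.1335] 0.13996078723428418
body ((433.69384765625, 252.5150909423828), (30.752124786376953, 37.51203155517578), 26.221302032470703)
```

```bash
cat >> h.py <<'E'
def plan(wps, step=.06):
    """wps: list of (x,y,z,az of tool y in deg or None). prints rows from the present pose"""
    o=bot.get_obs(); R=np.array(o["tcp_rot"]); p0=np.array(o["tool_pos"]); a0=np.degrees(np.arctan2(R[1,1],R[0,1]))
    p,a=p0,a0; rows=[]
    for x,y,z,az in wps:
        q=np.array([x,y,z]); az=a if az is None else az
        n=int(max(np.ceil(np.linalg.norm(q-p)/step),np.ceil(abs(az-a)/10),1))
        for k in range(1,n+1):
            s=R.T@(p+(q-p)*k/n-p0)/.4; t=-(a+(az-a)*k/n-a0)/90
            rows.append([*np.round(s,3).tolist(),round(float(t),3)])
        p,a=q,az
    print("az",round(a0,1),"rows",len(rows)); print(rows)
E
python3 - <<'E'
from h import *
plan([(.42,.25,.24,75.5),(.45,.12,.24,75.5)])
E
```

```text
az 75.5 rows 10
[[-0.123, -0.064, -0.005, 0.0], [-0.246, -0.127, -0.009, 0.0], [-0.369, -0.191, -0.014, 0.0], [-0.492, -0.254, -0.019, 0.0], [-0.615, -0.318, -0.024, 0.0], [-0.737, -0.381, -0.028, 0.0], [-0.86, -0.445, -0.033, 0.0], [-0.912, -0.543, -0.033, 0.0], [-0.963, -0.642, -0.033, 0.0], [-1.014, -0.741, -0.033, 0.0]]
```

Emit:
move_arm --pt "-0.123 -0.064 -0.005 0" --pt "-0.246 -0.127 -0.01 0" --pt "-0.37 -0.19 -0.014 0" --pt "-0.49 -0.254 -0.02 0" --pt "-0.615 -0.318 -0.024 0" --pt "-0.737 -0.38 -0.028 0" --pt "-0.86 -0.445 -0.033 0" --pt "-0.91 -0.543 -0.033 0" --pt "-0.96 -0.642 -0.033 0" --pt "-0.96 -0.75 -0.033 0" --pt "-0.96 -0.86 -0.033 0" --grip -0.35

```text
clock: 2.98
tool_pos: [0.4168, 0.0779, 0.2399]
tcp_rot: [[-0.968, 0.25, 0.0], [0.25, 0.968, 0.0], [-0.0, 0.0, -1.0]]
ft_force: [0.2, -0.3, 0.3]
opening: 0.0618
grasp_force: 0.0
```

Run:
```python
from h import *
plan([(.437,-.257,.18,70)])
```

```text
az 75.5 rows 6
[[-0.043, -0.133, 0.025, 0.01], [-0.086, -0.266, 0.05, 0.02], [-0.129, -0.399, 0.075, 0.031], [-0.172, -0.532, 0.1, 0.041], [-0.215, -0.665, 0.125, 0.051], [-0.258, -0.798, 0.15, 0.061]]
```

Emit:
move_arm --pt "-0.043 -0.133 0.025 0.01" --pt "-0.086 -0.266 0.05 0.02" --pt "-0.13 -0.4 0.075 0.03" --pt "-0.172 -0.532 0.1 0.04" --pt "-0.215 -0.665 0.125 0.05" --pt "-0.258 -0.798 0.15 0.06" --pt "-0.258 -0.798 0.15 0.06"

```text
clock: 3.85
tool_pos: [0.4366, -0.2588, 0.1788]
tcp_rot: [[-0.939, 0.344, -0.001], [0.344, 0.939, 0.0], [0.001, -0.0, -1.0]]
ft_force: [-0.5, 0.8, -0.3]
opening: 0.0619
grasp_force: 0.0
```

Run:
```python
from h import *
im,d=viewer.get_image("wrist"); save("wrist1",im); P=cloud("wrist",d)
for l in ["lever","tread","lever_hook"]: print(l,[(np.round(w("wrist",r["position"])[:3],4).tolist(),round(r["p"],2)) for r in spotter.tip_of("wrist",l)][:2])
hsv=cv2.cvtColor(im,cv2.COLOR_RGB2HSV)
pur=(hsv[...,0]>130)&(hsv[...,0]<160)&(hsv[...,1]>90)&(d>0)
Q=P[pur]; m=np.median(Q,0); Q=Q[abs(Q-m).max(1)<.08]; m=Q.mean(0); v=np.linalg.svd(Q-m)[2][0]; v*=np.sign(v[0]);t=(Q-m)@v
print(m,v,t.min(),t.max(),np.degrees(np.arctan2(v[1],v[0])))
rec=cv2.minAreaRect((Q[:,:2]*1000).astype(np.float32)); print(rec)
I=im.reshape(-1,3);q=P.reshape(-1,3); s=(d.ravel()>0)&(I.max(1)<70)&(abs(q[:,0]-.43)<.06)&(abs(q[:,1]+.252)<.06)&(q[:,2]<.12)&(q[:,2]>.04); q=q[s]; m=q.mean(0);n=np.linalg.svd(q-m,full_matrices=False)[2][2]; print(m,n,s.sum())
plan([(.437,-.257,.11,70),(.437,-.257,.0875,70)])
```

```text
lever [([0.4372, -0.2544, 0.0823], 0.76)]
tread [([0.4265, -0.2488, 0.0806], 0.64)]
lever_hook [([0.4812, -0.2245, 0.1164], 0.85)]
[ 0.43366704 -0.25343028  0.0910672 ] [0.88349659 0.38206476 0.2710356 ] -0.06856397904148412 0.07140460383053535 23.385886691236
((429.9317321777344, -254.67015075683594), (91.74342346191406, 126.29312133789062), 73.35309600830078)
[ 0.42836084 -0.24991649  0.07796523] [-0.31305155  0.13712314  0.93978507] 19756
az 70.2 rows 3
[[-0.001, -0.003, 0.088, 0.001], [-0.002, -0.006, 0.175, 0.002], [-0.002, -0.006, 0.232, 0.002]]
```

View pics/wrist1.png

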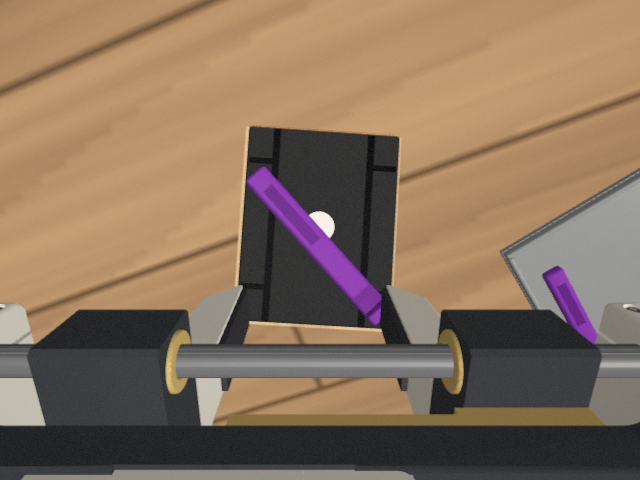

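Emit:
move_arm --pt "0 -0.002 0.09 0" --pt "0 -0.004 0.175 0" --pt "0 -0.005 0.205 0" --pt "0 -0.005 0.227 0" --pt "0 -0.005 0.227 0"

```text
clock: 4.68
tool_pos: [0.4368, -0.2574, 0.0895]
tcp_rot: [[-0.941, 0.34, 0.0], [0.34, 0.941, -0.0], [-0.001, -0.0, -1.0]]
ft_force: [-0.2, 0.8, 0.3]
opening: 0.0617
grasp_force: 0.0
```

Emit:
move_arm --pt "0 0 0.007 0" --pt "0 0 0.007 0"

```text
clock: 4.92
tool_pos: [0.4367, -0.2577, 0.0868]
tcp_rot: [[-0.94, 0.34, 0.001], [0.34, 0.94, -0.001], [-0.001, -0.0, -1.0]]
ft_force: [0.8, 0.2, -0.1]
opening: 0.0615
grasp_force: 0.1
```

Emit:
move_arm --pt "0 0 0 0" --pt "0 0 0 0" --pt "0 0 0 0" --pt "0 0 0 0" --pt "0 0 0 0" --pt "0 0 0 0" --grip 1 --squeeze 10

```text
clock: 5.68
tool_pos: [0.4364, -0.2575, 0.0863]
tcp_rot: [[-0.94, 0.34, -0.0], [0.34, 0.94, 0.0], [0.0, 0.0, -1.0]]
ft_force: [0.7, -0.2, 0.1]
opening: 0.0177
grasp_force: 10.0
```

Emit:
move_arm --pt "0 0 -0.03 0" --pt "0 0 -0.1 0" --pt "0 0 -0.2 0" --pt "0 0 -0.3 0" --pt "0 0 -0.3 0" --squeeze 20

```text
clock: 6.3
tool_pos: [0.4379, -0.2586, 0.2101]
tcp_rot: [[-0.94, 0.34, 0.006], [0.34, 0.94, -0.005], [-0.007, -0.002, -1.0]]
ft_force: [-0.1, 0.1, -1.9]
opening: 0.018
grasp_force: 19.9
```

Run:
```python
from h import *
plan([(.52,-.1,.2,90),(.604,.008,.16,104.5)])
```

```text
az 70.1 rows 6
[[-0.019, 0.148, 0.008, -0.074], [-0.039, 0.295, 0.016, -0.147], [-0.058, 0.443, 0.025, -0.221], [-0.093, 0.551, 0.058, -0.275], [-0.128, 0.66, 0.091, -0.328], [-0.163, 0.768, 0.125, -0.382]]
```

Emit:
move_arm --pt "-0.02 0.148 0.008 -0.074" --pt "-0.04 0.295 0.016 -0.147" --pt "-0.058 0.443 0.025 -0.22" --pt "-0.093 0.551 0.058 -0.275" --pt "-0.128 0.66 0.09 -0.328" --pt "-0.163 0.768 0.125 -0.383" --pt "-0.163 0.768 0.125 -0.383"

```text
clock: 7.18
tool_pos: [0.6021, 0.0119, 0.1538]
tcp_rot: [[-0.967, -0.256, -0.004], [-0.256, 0.967, 0.001], [0.003, 0.002, -1.0]]
ft_force: [0.3, -1.0, -0.3]
opening: 0.0174
grasp_force: 19.9
```

Run:
```python
from h import *
o=bot.get_obs(); print(o["ft_force"],o["tool_pos"])
im,d=viewer.get_image("wrist"); save("wrist2",im)
for l in ["lever","mate","lever_hook","mate_hook","tray"]: print(l,[(np.round(w("wrist",r["position"])[:3],4).tolist(),round(r["p"],2)) for r in spotter.tip_of("wrist",l)][:3])
P=cloud("wrist",d)
hsv=cv2.cvtColor(im,cv2.COLOR_RGB2HSV)
pur=(hsv[...,0]>130)&(hsv[...,0]<160)&(hsv[...,1]>90)&(d>0)
n,lab=cv2.connectedComponents(pur.astype(np.uint8))
for k in range(1,n):
    Q=P[lab==k]
    if len(Q)<200: continue
    m=Q.mean(0);v=np.linalg.svd(Q-m,full_matrices=False)[2][0];v*=np.sign(v[0]);t=(Q-m)@v; print(m.round(4),v.round(3),(m+v*t.min()).round(4),(m+v*t.max()).round(4),len(Q))
plan([(.604,.008,.06,104.5)])
```

```text
[ 0.34520576 -0.98970155 -0.28336723] [0.60212447 0.01186795 0.15384617]
lever [([0.5873, 0.0079, 0.1474], 0.81)]
mate []
lever_hook []
mate_hook [([0.6854, -0.0379, 0.0219], 0.94)]
tray [([0.613, -0.0164, -0.0016], 0.74), ([0.6823, -0.0385, 0.0226], 0.58)]
[0.5728 0.0011 0.1511] [0.908 0.249 0.337] [ 0.5297 -0.0107  0.1351] [0.6467 0.0215 0.1785] 7716
[ 0.6207 -0.0544  0.0183] [0.971 0.239 0.028] [ 0.5598 -0.0694  0.0165] [ 0.6842 -0.0387  0.0201] 3466
[0.634  0.0179 0.1754] [ 0.214 -0.976 -0.026] [0.6321 0.0267 0.1756] [0.636  0.0091 0.1751] 1412
az 104.5 rows 2
[[-0.002, -0.001, 0.121, -0.0], [-0.005, -0.001, 0.242, -0.0]]
```

View pics/wrist2.png

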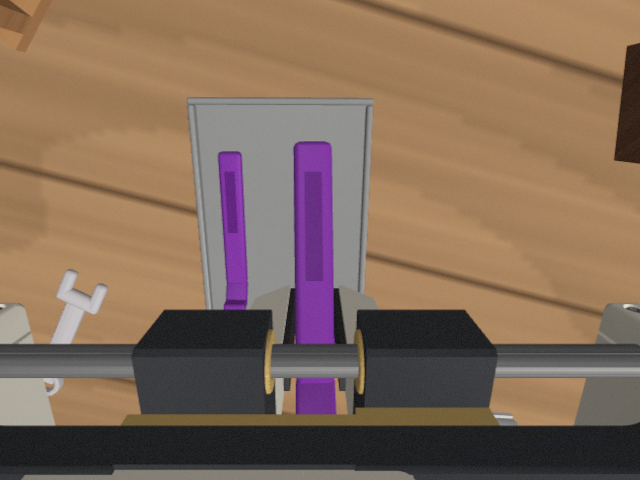

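Run:
```python
from h import *
plan([(.6175,.0115,.10,104.5),(.6175,.0115,.05,104.5)])
```

```text
az 104.5 rows 2
[[-0.04, -0.001, 0.142, -0.0], [-0.04, -0.001, 0.267, -0.0]]
```

Emit:
move_arm --pt "-0.04 0 0.1 0" --pt "-0.04 0 0.19 0" --pt "-0.04 0 0.25 0" --pt "-0.04 0 0.267 0" --pt "-0.04 0 0.267 0"

```text
clock: 8.1
tool_pos: [0.6179, 0.0127, 0.0501]
tcp_rot: [[-0.968, -0.251, 0.001], [-0.251, 0.968, -0.0], [-0.001, -0.0, -1.0]]
ft_force: [0.1, -0.2, -0.2]
opening: 0.0175
grasp_force: 19.9
```

Emit:
move_arm --pt "0 0 0.01 0" --pt "0 0 0.02 0" --pt "0 0 0.03 0" --pt "0 0 0.04 0" --pt "0 0 0.05 0" --pt "0 0 0.06 0" --pt "0 0 0.07 0" --pt "0 0 0.075 0" --pt "0 0 0.075 0" --squeeze 4

```text
clock: 9.22
tool_pos: [0.6176, 0.0132, 0.0193]
tcp_rot: [[-0.968, -0.252, -0.0], [-0.252, 0.968, 0.0], [0.0, 0.0, -1.0]]
ft_force: [0.2, 0.1, 0.1]
opening: 0.0178
grasp_force: 4.0
```

Emit:
move_arm --pt "0 0 0.008 0" --pt "0 0 0.014 0" --pt "0 0 0.02 0" --pt "0 0 0.022 0" --pt "0 0 0.022 0"

```text
clock: 9.85
tool_pos: [0.6176, 0.0132, 0.0106]
tcp_rot: [[-0.968, -0.252, -0.0], [-0.252, 0.968, 0.0], [0.0, 0.0, -1.0]]
ft_force: [-0.6, 0.7, -1.0]
opening: 0.0179
grasp_force: 4.0
```

```bash
cat > m.py <<'E'
from h import *
import sys
im,d=viewer.get_image("wrist")
P=cloud("wrist",d)
hsv=cv2.cvtColor(im,cv2.COLOR_RGB2HSV)
pur=(hsv[...,0]>130)&(hsv[...,0]<160)&(hsv[...,1]>90)&(d>0)
n,lab=cv2.connectedComponents(pur.astype(np.uint8))
for k in range(1,n):
    Q=P[lab==k]
    if len(Q)<200: continue
    m=Q.mean(0);v=np.linalg.svd(Q-m,full_matrices=False)[2][0];v*=np.sign(v[0]);t=(Q-m)@v; print(m.round(4),v.round(3),(m+v*t.min()).round(4),(m+v*t.max()).round(4),len(Q))
for l in ["lever","mate","lever_hook","mate_hook"]: print(l,[(np.round(w("wrist",r["position"])[:3],4).tolist(),round(r["p"],2)) for r in spotter.tip_of("wrist",l)][:3])
E
python3 m.py
```

```text
[0.5834 0.0053 0.0148] [0.967 0.253 0.023] [ 0.5414 -0.0057  0.0139] [0.6338 0.0185 0.016 ] 8600
[ 0.5936 -0.0567  0.0137] [0.968 0.249 0.003] [ 0.5597 -0.0654  0.0136] [ 0.6396 -0.0449  0.0139] 7515
[0.657  0.0244 0.0204] [ 0.274 -0.962 -0.003] [0.6546 0.0328 0.0204] [0.6594 0.0159 0.0203] 1323
lever [([0.6074, 0.0101, 0.0072], 0.91)]
mate [([0.625, -0.0488, 0.0051], 0.57)]
lever_hook [([0.6607, 0.0259, 0.0228], 0.84)]
mate_hook []
```

Emit:
move_arm --pt "0 0 0 0" --pt "0 0 0 0" --pt "0 0 0 0" --pt "0 0 -0.05 0" --pt "0 0 -0.15 0" --pt "0 0 -0.3 0" --pt "0 0 -0.45 0" --pt "0 0 -0.45 0" --grip 0.3

```text
clock: 11.1
tool_pos: [0.6205, 0.013, 0.1967]
tcp_rot: [[-0.968, -0.252, 0.011], [-0.252, 0.968, -0.001], [-0.011, -0.004, -1.0]]
ft_force: [0.4, -0.5, 0.2]
opening: 0.0324
grasp_force: 0.0
```

```bash
python3 m.py
python3 - <<'E'
from h import *
o=bot.get_obs();print(o["q"],o["ft_force"])
for az in (114,):plan([(.55,.12,.2,108),(.434,.256,.2,az)])
E
```

```text
[0.6014 0.011  0.0115] [0.968 0.25  0.032] [ 0.5395 -0.005   0.0094] [0.6749 0.03   0.0139] 2754
[ 0.6192 -0.0501  0.0113] [0.968 0.249 0.039] [ 0.5571 -0.066   0.0087] [ 0.6919 -0.0314  0.0142] 2869
lever [([0.5993, 0.0101, -0.0038], 0.91)]
mate [([0.6156, -0.0485, -0.0035], 0.89)]
lever_hook [([0.6534, 0.0283, 0.0112], 0.78)]
mate_hook [([0.676, -0.0345, 0.0091], 0.75)]
[-1.02609640e-01  5.42473097e-01  1.30813968e+00  9.04313640e-05
  1.29444797e+00 -1.92799512e+00] [-0.27436037  0.92156184 -0.60372873]
az 104.6 rows 6
[[0.032, 0.1, -0.009, -0.013], [0.063, 0.2, -0.018, -0.025], [0.095, 0.3, -0.027, -0.038], [0.16, 0.434, -0.027, -0.06], [0.225, 0.568, -0.026, -0.082], [0.29, 0.702, -0.026, -0.105]]
```

Emit:
move_arm --pt "0.03 0.1 -0.02 -0.013" --pt "0.063 0.2 -0.03 -0.025" --pt "0.095 0.3 -0.03 -0.038" --pt "0.16 0.434 -0.03 -0.06" --pt "0.225 0.568 -0.03 -0.082" --pt "0.29 0.702 -0.03 -0.105" --pt "0.29 0.702 -0.03 -0.105" --pt "0.29 0.702 -0.03 -0.105" --grip -0.4

```text
clock: 12.35
tool_pos: [0.4348, 0.2555, 0.202]
tcp_rot: [[-0.913, -0.408, -0.001], [-0.408, 0.913, -0.001], [0.001, -0.0, -1.0]]
ft_force: [-0.6, -0.3, 0.4]
opening: 0.0639
grasp_force: 0.0
```

Run:
```python
from h import *
o=bot.get_obs(); print(o["tool_pos"])
im,d=viewer.get_image("wrist"); save("wrist3",im); P=cloud("wrist",d)
Q=P[(d>0)]; Q=Q[(abs(Q[:,0]-.433)<.07)&(abs(Q[:,1]-.256)<.07)]
I=im[d>0]; hsv=cv2.cvtColor(im,cv2.COLOR_RGB2HSV)
y=(d>0)&(hsv[...,0]>18)&(hsv[...,0]<32)&(hsv[...,1]>180)
q=P[y]; q=q[(abs(q[:,0]-.433)<.07)&(abs(q[:,1]-.256)<.07)&(q[:,2]>.05)]
f=lambda a:cv2.minAreaRect((a[:,:2]*1000).astype(np.float32))
if len(q): print(len(q),q.mean(0),f(q),q[:,2].max())
T=Q[(Q[:,2]>.128)&(Q[:,2]<.142)]; print(len(T),f(T),T.mean(0))
for l in ["tester","stand"]: print(l,[(np.round(w("wrist",r["position"])[:3],4).tolist(),round(r["p"],2)) for r in spotter.tip_of("wrist",l)][:3])
```

```text
[0.43479579 0.25549481 0.20196318]
127 [0.41941045 0.25275235 0.09772757] ((419.4677429199219, 252.7170867919922), (2.039510726928711, 27.00725746154785), 27.86456871032715) 0.13361414931299823
1978 ((432.5267333984375, 259.1934814453125), (30.110794067382812, 28.19489097595215), 24.442224502563477) [0.43138714 0.25872532 0.13418933]
tester [([0.432, 0.2586, 0.0515], 0.8)]
stand [([0.4313, 0.261, -0.0022], 0.78)]
```

View pics/wrist3.png

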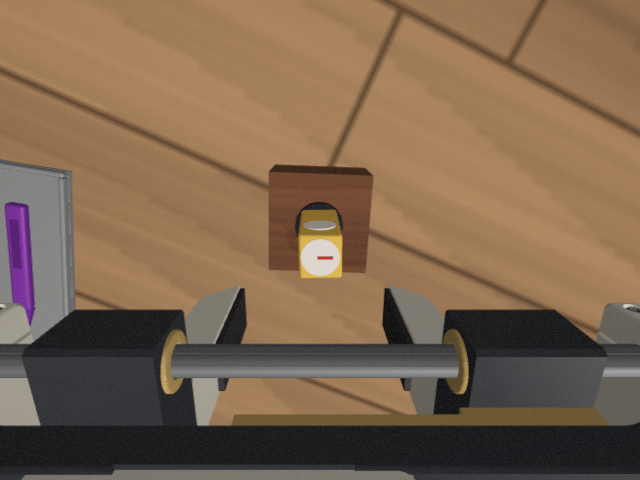

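Emit:
move_arm --pt "0.001 0.007 0.1 0.002" --pt "0.001 0.007 0.2 0.002" --pt "0.001 0.007 0.28 0.002" --pt "0.001 0.007 0.301 0.002" --pt "0.001 0.007 0.301 0.002" --pt "0.001 0.007 0.301 0.002"

```text
clock: 13.25
tool_pos: [0.4343, 0.2583, 0.0836]
tcp_rot: [[-0.915, -0.404, 0.002], [-0.404, 0.915, 0.001], [-0.002, -0.0, -1.0]]
ft_force: [0.1, 0.5, -0.1]
opening: 0.0641
grasp_force: 0.0
```

Emit:
move_arm --pt "0 0 0 0" --pt "0 0 0 0" --pt "0 0 0 0" --pt "0 0 0 0" --pt "0 0 0 0" --grip 1 --squeeze 20

```text
clock: 13.88
tool_pos: [0.4332, 0.2583, 0.0824]
tcp_rot: [[-0.915, -0.404, 0.0], [-0.404, 0.915, 0.0], [-0.0, 0.0, -1.0]]
ft_force: [0.2, 0.6, 0.7]
opening: 0.0277
grasp_force: 20.0
```

Emit:
move_arm --pt "0 0 -0.02 0" --pt "0 0 -0.04 0" --pt "0 0 -0.04 0"

```text
clock: 14.25
tool_pos: [0.4338, 0.2583, 0.0992]
tcp_rot: [[-0.915, -0.404, 0.002], [-0.404, 0.915, 0.001], [-0.002, -0.0, -1.0]]
ft_force: [-0.4, -0.5, -2.4]
opening: 0.028
grasp_force: 20.0
```

Emit:
move_arm --pt "0.008 0 0 0" --pt "0.016 0 0 0" --pt "0.025 0 0 0" --pt "0.035 0 0 0" --pt "0.045 0 0 0" --pt "0.055 0 0 0" --pt "0.066 0 0 0" --pt "0.066 0 0 0" --pt "0.066 0 0 0" --squeeze 7

```text
clock: 15.38
tool_pos: [0.4086, 0.2472, 0.0981]
tcp_rot: [[-0.915, -0.404, -0.001], [-0.404, 0.915, -0.0], [0.001, 0.0, -1.0]]
ft_force: [0.5, 0.2, -1.6]
opening: 0.0279
grasp_force: 7.0
```

Emit:
move_arm --pt "0 0 0 0" --pt "0 0 0 0" --pt "0 0 -0.04 0" --pt "0 0 -0.1 0" --pt "0 0 -0.2 0" --pt "0 0 -0.3 0" --pt "0 0 -0.3 0" --pt "0 0 -0.3 0" --squeeze 45

```text
clock: 16.38
tool_pos: [0.4085, 0.2472, 0.2175]
tcp_rot: [[-0.915, -0.404, -0.001], [-0.404, 0.915, -0.0], [0.001, 0.0, -1.0]]
ft_force: [0.3, 0.3, -2.7]
opening: 0.0279
grasp_force: 45.0
```

```bash
cat > t.py <<'E'
from h import *
import sys
o=bot.get_obs(); p=np.array(o["tool_pos"]); R=np.array(o["tcp_rot"])
for c in ["wrist","scene"]:
    im,d=viewer.get_image(c); save(sys.argv[1]+c,im if c=="wrist" else cv2.resize(im[60:260,220:460],None,fx=3,fy=3))
    for l in ["tester","tip"]: print(c,l,[((R.T@(w(c,r["position"])[:3]-p)).round(4).tolist(),round(r["p"],2)) for r in spotter.tip_of(c,l)][:2])
    P=cloud(c,d); hsv=cv2.cvtColor(im,cv2.COLOR_RGB2HSV)
    y=(d>0)&(hsv[...,0]>18)&(hsv[...,0]<32)&(hsv[...,1]>150)
    q=(P[y]-p)@R; q=q[(abs(q[:,:2])<.06).all(1)&(abs(q[:,2])<.1)]
    if len(q)>20:
        m=q.mean(0); V=np.linalg.svd(q-m,full_matrices=False); print(len(q),m.round(4),V[2].round(3),(V[1]/len(q)**.5).round(4))
E
python3 t.py a
```

```text
wrist tester [([-0.0167, 0.003, 0.0276], 0.62), ([-0.0815, -0.3223, 0.2184], 0.42)]
wrist tip []
3393 [ 0.0093  0.0009 -0.0378] [[ 0.008  0.006 -1.   ]
 [ 0.999  0.054  0.009]
 [ 0.054 -0.999 -0.005]] [0.0202 0.01   0.0093]
scene tester [([-0.0132, -0.0, 0.0267], 0.62)]
scene tip []
70 [-0.0178 -0.0095  0.0012] [[ 0.19  -0.308  0.932]
 [ 0.455 -0.813 -0.362]
 [ 0.87   0.493 -0.014]] [0.0106 0.0087 0.0043]
```

View pics/awrist.png

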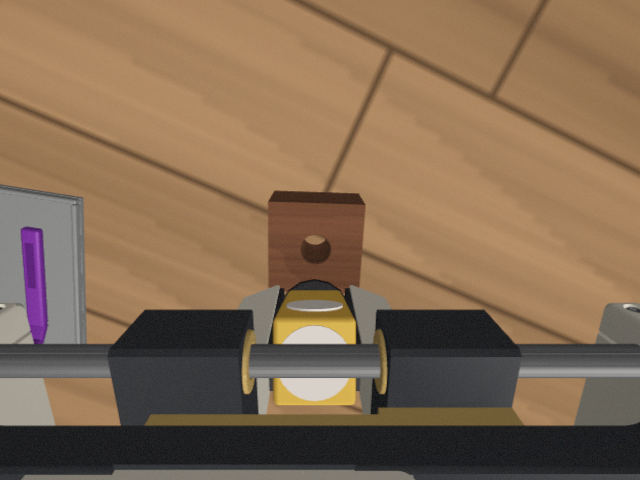

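View pics/ascene.png

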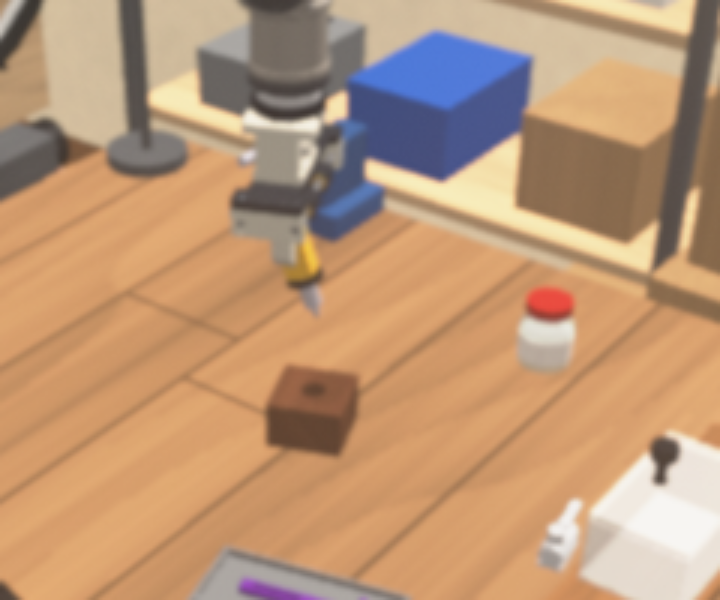

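```bash
cat > f.py <<'E'
from h import *
o=bot.get_obs(); p=np.array(o["tool_pos"]); R=np.array(o["tcp_rot"])
im,d=viewer.get_image("wrist"); P=(cloud("wrist",d)-p)@R
def fit(m,name):
    q=P[m]
    for _ in range(3):
        c=np.median(q,0) if _==0 else q.mean(0); n=np.linalg.svd(q-c,full_matrices=False)[2][2]; r=abs((q-c)@n); q=q[r<max(.0015,np.median(r)*2)]
    print(name,len(q),q.mean(0).round(4),n.round(3))
v,u=np.mgrid[:480,:640]; hsv=cv2.cvtColor(im,cv2.COLOR_RGB2HSV)
ok=(d>0)
fit(ok&(abs(u-315)<25)&(v>378)&(v<396)&(hsv[...,2]>150),"dial")
fit(ok&(abs(u-315)<25)&(v>312)&(v<322)&(hsv[...,1]>150),"front")
fit(ok&(abs(u-315)<25)&(v>284)&(v<289),"collar")
E
python3 f.py
python3 - <<'E'
from h import *
# aim: axis tilt th toward tool +x when tool y az=A
plan([(.47,.13,.23,100),(.44,-.05,.23,85),(.40,-.20,.23,65)])
E
```

```text
dial 818 [-0.001   0.0012 -0.0535] [ 0.23   0.004 -0.973]
front 440 [ 0.0195  0.0012 -0.0437] [ 0.986 -0.002  0.165]
collar 195 [-0.0066  0.0016  0.0379] [-0.911 -0.001 -0.413]
az 113.9 rows 10
[[-0.007, -0.11, -0.01, 0.051], [-0.014, -0.22, -0.021, 0.103], [-0.021, -0.33, -0.031, 0.154], [0.042, -0.426, -0.031, 0.196], [0.104, -0.521, -0.031, 0.237], [0.167, -0.616, -0.031, 0.279], [0.23, -0.711, -0.031, 0.321], [0.311, -0.812, -0.03, 0.395], [0.392, -0.913, -0.03, 0.469], [0.473, -1.014, -0.03, 0.543]]
```

```bash
cat > r.py <<'E'
from h import *
o=bot.get_obs(); p=np.array(o["tool_pos"]); R=np.array(o["tcp_rot"])
def proj(c,X):
    i=viewer.camera_info(c); q=np.array(i["extrinsics"])[:3]@np.r_[X,1]; return np.array([i["fx"]*q[0]/q[2]+i["cx"],i["fy"]*q[1]/q[2]+i["cy"]]).round(1)
def mod(x,y,z,th,a=0,h=.0464):
    t=np.radians(th); X=x-a; Z=z-h
    return p+R@np.array([X*np.cos(t)+Z*np.sin(t), y, -.019-(-X*np.sin(t)+Z*np.cos(t))])
for th in (8,12,16,20):
    print(th,"wrist back/front top edge, front bottom, collar:",[proj("wrist",mod(x,0,z,th))[1] for x,z in((-.015,.08),(.015,.08),(.015,.008),(.02,.008),(.02,0))],
      "scene collar,tip",proj("scene",mod(0,0,.004,th)),proj("scene",mod(0,0,-.044,th)),"top tip",proj("top",mod(0,0,.08,th)))
im=cv2.imread("pics/awrist.png"); print([ (v,im[v,315].tolist()) for v in range(270,420,3)])
im,d=viewer.get_image("wrist"); print([(v,np.round(d[v,300],4)) for v in range(276,412,4)])
E
python3 r.py
```

```text
8 wrist back/front top edge, front bottom, collar: [np.float64(412.1), np.float64(327.5), np.float64(271.7), np.float64(262.2), np.float64(258.8)] scene collar,tip [318.3 151.4] [320.3 164.6] top tip [207.7 314.2]
12 wrist back/front top edge, front bottom, collar: [np.float64(407.4), np.float64(319.4), np.float64(276.4), np.float64(266.8), np.float64(264.3)] scene collar,tip [319.2 151.3] [322.2 164.6] top tip [208.1 315.1]
16 wrist back/front top edge, front bottom, collar: [np.float64(402.1), np.float64(311.5), np.float64(281.2), np.float64(271.6), np.float64(269.9)] scene collar,tip [320.1 151.3] [324.  164.4] top tip [208.6 316. ]
20 wrist back/front top edge, front bottom, collar: [np.float64(396.3), np.float64(303.8), np.float64(286.1), np.float64(276.5), np.float64(275.7)] scene collar,tip [321.  151.1] [325.9 164.1] top tip [209.  316.9]
[(270, [48, 69, 104]), (273, [50, 70, 105]), (276, [52, 71, 110]), (279, [31, 37, 56]), (282, [46, 46, 47]), (285, [47, 45, 45]), (288, [47, 47, 45]), (291, [34, 93, 121]), (294, [41, 100, 127]), (297, [36, 96, 124]), (300, [108, 118, 127]),
[... 1111 characters left out ...]
), (308, np.float32(0.1374)), (312, np.float32(0.1341)), (316, np.float32(0.1256)), (320, np.float32(0.1261)), (324, np.float32(0.1247)), (328, np.float32(0.1247)), (332, np.float32(0.1232)), (336, np.float32(0.1244)), (340, np.float32(0.1246)), (344, np.float32(0.0916)), (348, np.float32(0.0901)), (352, np.float32(0.0)), (356, np.float32(0.0879)), (360, np.float32(0.0884)), (364, np.float32(0.0867)), (368, np.float32(0.0878)), (372, np.float32(0.0881)), (376, np.float32(0.0888)), (380, np.float32(0.1246)), (384, np.float32(0.1237)), (388, np.float32(0.1246)), (392, np.float32(0.1248)), (396, np.float32(0.1244)), (400, np.float32(0.126)), (404, np.float32(0.1246)), (408, np.float32(0.4593))]
```

```bash
cat >> r.py <<'E'
from scipy.optimize import least_squares
obs=[404.5,318,290.5,280]
def res(s):
    return [proj("wrist",mod(x,0,z,s[0],s[1]/1e3,.0464+s[2]/1e3))[1]-v for (x,z),v in zip(((-.015,.08),(.015,.08),(.015,.008),(.02,.008)),obs)]+[s[1]/3,s[2]/3]
s=least_squares(res,[15,0,0]); print(s.x,np.round(s.fun,1))
E
python3 r.py | tail -1
```

```text
[15.  0.  0.] [ -1.4  -4.8 -10.7  -9.8   0.    0. ]
```

```bash
sed -i 's/\[15,0,0\])/[15,.1,.1],diff_step=.1,x_scale=[5,2,2])/; s/\.round(1)$//' r.py; sed -i 's/+i\["cy"\]\]).round(1)/+i["cy"]])/' r.py; python3 r.py | tail -1
```

```text
[17.79116013  4.02583783  4.61053454] [ 0.8 -0.8 -0.7  0.4  1.3  1.5]
```

Run:
```python
from h import *
for c in ("top","scene"):
    im,d=viewer.get_image(c); P=cloud(c,d)
    hsv=cv2.cvtColor(im,cv2.COLOR_RGB2HSV)
    m=(d>0)&(im.min(-1)>140)&(hsv[...,1]<50)&(abs(P[...,0]-.428)<.03)&(abs(P[...,1]+.251)<.03)&(P[...,2]>.05)
    q=P[m]; print(c,len(q),q.mean(0),cv2.minAreaRect((q[:,:2]*1000).astype(np.float32)))
    for l in ["tread","lever_hook","tester","tip"]: print(l,[(np.round(w(c,r["position"])[:3],4).tolist(),round(r["p"],2)) for r in spotter.tip_of(c,l)][:2])
print(bot.get_obs()["tool_pos"],bot.get_obs()["clock"])
```

```text
top 47 [ 0.42806627 -0.25232113  0.07789577] ((427.9406433105469, -252.63558959960938), (18.424489974975586, 18.5806941986084), 48.79450607299805)
tread [([0.4285, -0.2527, 0.0756], 0.71)]
lever_hook [([0.668, 0.0291, 0.0218], 0.63)]
tester []
tip []
scene 32 [ 0.42710182 -0.25419923  0.07810711] ((427.08837890625, -253.9551544189453), (19.01270866394043, 30.019222259521484), 50.71812057495117)
tread [([0.4317, -0.2592, 0.081], 0.61)]
lever_hook [([0.7592, 0.2305, -0.0004], 0.18)]
tester [([0.4227, 0.2512, 0.1923], 0.59)]
tip []
[0.409101   0.24749026 0.21836138] 17.375
```

Emit:
move_arm --pt "-0.007 -0.11 -0.01 0.05" --pt "-0.014 -0.22 -0.02 0.1" --pt "-0.02 -0.33 -0.03 0.154" --pt "0.04 -0.426 -0.03 0.196" --pt "0.104 -0.52 -0.03 0.237" --pt "0.167 -0.616 -0.03 0.28" --pt "0.23 -0.71 -0.03 0.32" --pt "0.31 -0.812 -0.03 0.395" --pt "0.38 -0.89 -0.03 0.469" --pt "0.38 -0.89 -0.03 0.54" --pt "0.38 -0.89 -0.03 0.54"

```text
clock: 18.75
tool_pos: [0.4139, -0.14, 0.2303]
tcp_rot: [[-0.908, 0.419, 0.0], [0.419, 0.908, 0.0], [-0.0, 0.0, -1.0]]
ft_force: [-0.3, 1.3, -1.0]
opening: 0.0276
grasp_force: 45.0
```

Run:
```python
from h import *
plan([(.397,-.235,.21,None),(.3958,-.2389,.1638,65.3)])
```

```text
az 65.2 rows 3
[[-0.031, -0.117, 0.025, -0.0], [-0.061, -0.233, 0.051, -0.0], [-0.062, -0.244, 0.166, -0.001]]
```

Emit:
move_arm --pt "-0.031 -0.117 0.025 0" --pt "-0.061 -0.233 0.051 0" --pt "-0.062 -0.244 0.11 0" --pt "-0.062 -0.244 0.166 0" --pt "-0.062 -0.244 0.166 0" --pt "-0.062 -0.244 0.166 0"

```text
clock: 19.5
tool_pos: [0.3964, -0.2385, 0.1647]
tcp_rot: [[-0.909, 0.417, 0.001], [0.417, 0.909, -0.001], [-0.001, -0.0, -1.0]]
ft_force: [-0.3, -0.7, -1.1]
opening: 0.0275
grasp_force: 45.0
```

Run:
```python
from h import *
o=bot.get_obs(); print(o["tool_pos"],o["ft_force"])
a=[]
for c,(v0,v1,u0,u1) in (("wrist",(160,360,220,420)),("scene",(180,300,150,270)),("top",(240,340,360,460))):
    im,d=viewer.get_image(c); a.append(cv2.resize(im[v0:v1,u0:u1],(266,266),interpolation=cv2.INTER_CUBIC) if c=="wrist" else cv2.resize(im[v0:v1,u0:u1],(266,266)))
    for l in ["tip","tester"]: print(c,l,[(np.round(w(c,r["position"])[:3],4).tolist(),round(r["p"],2)) for r in spotter.tip_of(c,l)][:2])
save("near",cv2.resize(np.hstack(a),(798,266)))
```

```text
[ 0.39640621 -0.23850333  0.16470637] [-0.3071596  -0.66930755 -1.11402502]
wrist tip []
wrist tester [([0.4113, -0.2455, 0.1364], 0.87)]
scene tip []
scene tester [([0.4097, -0.2501, 0.1386], 0.77)]
top tip []
top tester []
```

View pics/near.png

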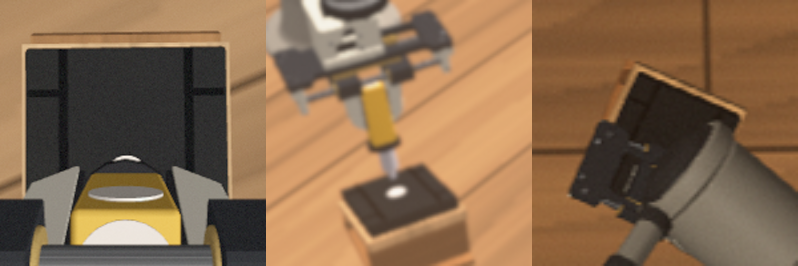

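```bash
cat > ft.py <<'E'
from h import *
F=[]
for k in range(6):
    viewer.get_image("scene"); o=bot.get_obs(); F.append(o["ft_force"])
F=np.array(F); print("ft",F.mean(0).round(2),"sd",F.std(0).round(2),"along n",(F.mean(0)@[-.311,.143,.94]).round(2),np.round(o["tool_pos"],4),round(o["clock"],2))
E
python3 ft.py
cat > p.py <<'E'
from h import *
i=viewer.camera_info("scene")
def proj(X):
    q=np.array(i["extrinsics"])[:3]@np.r_[X,1]; return np.array([i["fx"]*q[0]/q[2]+i["cx"],i["fy"]*q[1]/q[2]+i["cy"]]).round(1)
o=bot.get_obs(); p=np.array(o["tool_pos"]); R=np.array(o["tcp_rot"])
S=np.array([.4278,-.2526,.078])
print("spot",proj(S)); 
for th in (16,18,20): 
    t=np.radians(th);T=p+R@[-.0904*np.sin(t),.001,-.019+.0904*np.cos(t)]; C=p+R@[-.046*np.sin(t),.001,-.019+.046*np.cos(t)]
    print(th,"tip",proj(T),"collar",proj(C),"from spot",(R.T@(T-S)).round(4))
E
python3 p.py
```

```text
ft [-0.15  0.08 -1.84] sd [0.45 0.48 0.58] along n -1.67 [ 0.3958 -0.2386  0.1639] 20.25
spot [209.1 265.9]
16 tip [207.1 258.7] collar [203.4 243.9] from spot [ 0.0101  0.0003 -0.018 ]
18 tip [207.4 259.1] collar [203.6 244.1] from spot [ 0.007   0.0003 -0.0189]
20 tip [207.7 259.5] collar [203.7 244.3] from spot [ 0.0041  0.0003 -0.0199]
```

Emit:
move_arm --pt "-0.003 0 0.009 0" --pt "-0.006 0 0.018 0" --pt "-0.01 0 0.027 0" --pt "-0.013 0 0.035 0" --pt "-0.013 0 0.035 0" --pt "-0.013 0 0.035 0"

```text
clock: 21.0
tool_pos: [0.4005, -0.2408, 0.1499]
tcp_rot: [[-0.908, 0.419, 0.0], [0.419, 0.908, 0.0], [0.0, 0.0, -1.0]]
ft_force: [0.4, -0.8, -1.5]
opening: 0.0278
grasp_force: 45.0
```

```bash
python3 ft.py; python3 p.py | tail -2
```

```text
ft [ 0.56 -0.25 -1.62] sd [0.27 0.57 0.63] along n -1.73 [ 0.4005 -0.2408  0.15  ] 21.3
18 tip [208.7 264.1] collar [204.9 249.3] from spot [ 0.0018  0.0003 -0.005 ]
20 tip [209.  264.5] collar [205.1 249.4] from spot [-0.0012  0.0003 -0.006 ]
```

Emit:
move_arm --pt "-0.001 0 0.003 0" --pt "-0.002 0 0.006 0" --pt "-0.003 0 0.009 0" --pt "-0.004 0 0.013 0" --pt "-0.005 0 0.016 0" --pt "-0.005 0 0.016 0"

```text
clock: 22.05
tool_pos: [0.4023, -0.2416, 0.1435]
tcp_rot: [[-0.908, 0.419, 0.0], [0.419, 0.908, 0.0], [-0.0, 0.0, -1.0]]
ft_force: [-0.7, 0.2, 0.4]
opening: 0.0279
grasp_force: 45.0
```

```bash
python3 ft.py; python3 p.py | tail -2
```

```text
ft [-0.49  0.3   0.4 ] sd [0.65 0.42 0.25] along n 0.57 [ 0.4023 -0.2416  0.1436] 22.35
18 tip [209.3 266.3] collar [205.5 251.5] from spot [-0.0002  0.0003  0.0014]
20 tip [209.6 266.7] collar [205.6 251.7] from spot [-0.0032  0.0003  0.0004]
```

Emit:
move_arm --pt "-0.001 0 0.003 0" --pt "-0.002 0 0.005 0" --pt "-0.002 0 0.005 0" --pt "-0.002 0 0.005 0"

```text
clock: 22.85
tool_pos: [0.403, -0.2419, 0.1415]
tcp_rot: [[-0.908, 0.419, -0.0], [0.419, 0.908, 0.0], [0.0, 0.0, -1.0]]
ft_force: [-2.1, 0.8, 1.4]
opening: 0.0278
grasp_force: 45.0
```

```bash
python3 ft.py; python3 ft.py; python3 r.py >/dev/null
python3 - <<'E'
from h import *
o=bot.get_obs(); p=np.array(o["tool_pos"]); R=np.array(o["tcp_rot"])
for c in("scene","wrist"):
    im,d=viewer.get_image(c)
    for l in ("tester","tip"): print(c,l,[(np.round(R.T@(w(c,r["position"])[:3]-p),4).tolist(),round(r["p"],2)) for r in spotter.tip_of(c,l)][:1])
    if c=="scene": A=im[200:300,150:270]
    else:
        print("col",[(v,im[v,315].tolist()) for v in range(276,332,3)])
        B=im[240:420,220:420]
save("fin",np.hstack([cv2.resize(A,(432,360)),cv2.resize(B,(366,360))]))
im,d=viewer.get_image("top"); P=cloud("top",d); hsv=cv2.cvtColor(im,cv2.COLOR_RGB2HSV)
pur=(hsv[...,0]>130)&(hsv[...,0]<160)&(hsv[...,1]>90)&(d>0); n,lab=cv2.connectedComponents(pur.astype(np.uint8))
for k in range(1,n):
    Q=P[lab==k]
    if len(Q)>50: m=Q.mean(0);v=np.linalg.svd(Q-m)[2][0]; print("lever/mate",m.round(4),v.round(3))
E
```

```text
ft [-1.3   0.74  0.96] sd [0.37 0.2  0.4 ] along n 1.42 [ 0.403  -0.2419  0.1415] 23.15
ft [-0.6   0.78  1.18] sd [0.54 0.22 0.4 ] along n 1.41 [ 0.403  -0.2419  0.1415] 23.45
scene tester [([-0.0163, -0.0054, 0.0266], 0.6)]
scene tip [([-0.1262, 0.3508, 0.1185], 0.6)]
wrist tester [([-0.0137, 0.001, 0.0251], 0.9)]
wrist tip []
col [(276, [50, 50, 49]), (279, [28, 26, 29]), (282, [54, 51, 55]), (285, [53, 49, 54]), (288, [53, 52, 53]), (291, [119, 93, 36]), (294, [121, 95, 37]), (297, [123, 96, 39]), (300, [125, 116, 107]), (303, [126, 120, 115]), (306, [124, 119, 113]), (309, [232, 225, 218]), (312, [126, 102, 45]), (315, [122, 96, 36]), (318, [193, 157, 68]), (321, [227, 190, 89]), (324, [237, 200, 96]), (327, [238, 231, 223]), (330, [239, 231, 224])]
lever/mate [ 0.6252 -0.0509  0.0146] [-0.968 -0.249 -0.045]
lever/mate [0.6072 0.0107 0.0149] [-0.967 -0.252 -0.04 ]
```

View pics/fin.png

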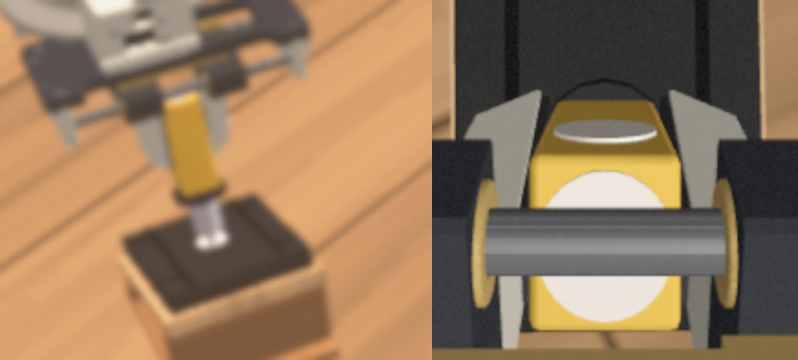

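```bash
python3 -c "
from rig import ticket
print(ticket.sign_off())"
```

```text
the job is handed in; nothing more can be done
None
```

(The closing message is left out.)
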